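# Lay down and secure a carving blank

### The arm

A 6-joint arm with a two-finger parallel gripper is mounted at the origin on the work surface. World frame = base frame: x ahead of the robot, y to its left, z up, the work surface at z = 0. Lengths are in m, angles in rad, forces in N, time in s.
With the tool pointing down it reaches from about 0.25 to 0.725 m from the base axis. Payload 9.7 kg.
Tool frame: the origin (TCP) lies between the finger pads; the fingertips stand 17 mm ahead of it and the grasp point (between the pads) lies 2 mm behind it (env.tips_ahead is the distance from the TCP to the fingertips, in m); z points along the fingers, y is the line along which they close (so a half turn about z gives the same grasp; the last joint's range is limited). The gripper opens to 85 mm and grips with 20 to 120 N. Pads are 22 mm wide; open, the fingers measure 114 mm over their backs; the gripper's body (76 mm by 85 mm) begins 54 mm behind the grasp point. The pads swing forward as they close: fully open they stand 13 mm farther back than shut.
Start: joints at [1.336, 0.087, 0.176, 1.66, 0, 1.571], TCP at [0.128, 0.535, 0.248] pointing down, gripper open.
Joint ranges: [-3.13, 3.13], [-0.85, 1.81], [-1.15, 1.24], [-2.2, 2.28], [-1.44, 1.52], [-3.14, 3.14]. Speed limits (rad/s): [2.22, 2.22, 2.57, 3.14, 3.14, 3.14].

### API

Orientations are given as a unit quaternion [x, y, z, w].
In Python, from rig import env, camera, job gives the robot as it stands.
- The arm moves only by the tool apply_moves, never from a script. Its argument "targets" is text: rows parted by semicolons, each of 5 numbers parted by spaces: the opening, from -1 (shut) to 1 (fully open), then the shift along the tool's x, y, z in cm, then the turn about the tool's z in degrees. A call has exactly 10 rows; each row shifts and turns the commanded pose from where the row before left it, along the tool's axes as they then stand; what a row does not reach is not made up. A row lasts 1/12 s, in which the tool goes at most 41.7 mm and 7.16 degrees, less where a joint would pass 70% of its speed; a pose out of reach is approached as far as the arm can. A call with a gripper value outside its range is refused whole. The fingers move at their own pace and stop on an object; the grip force is fixed at half the most. Time passes only in rows, so rows that do not move let the fingers close, or fill a call up. It gives the time, the measured TCP pose, the force, the opening and the grip force at its end, in the units of the state.
- env.get_obs(): the state, without advancing time (a new reading comes with each control period).
- camera(name): name is "side" or "top"; returns a dict with "pixels" (400x640x3 uint8, red, green, blue), "vertical_fov" (degrees; the focal length in pixels is half the picture's height over the tangent of half this angle, whatever the lens; pixels are square), "cx", "cy" (the principal point, pixels), "rvec" (rotation vector, rad) and "tvec" (3), from world to camera coordinates, as OpenCV has them. Camera axes: x right, y down, z forward; pixel columns grow to the right and rows downward; lengths in m; the calibration is good to about 2 mm. A picture is of the moment at which its call begins. There is no depth.
- job.close_job(): hands the job in; it is judged then, once.
The state is a dict: "time": time; "joints": joint angles; "qvel": joint speeds; "joint_efforts": joint torques, N m; "eef_pos": TCP position; "tool_rot": TCP orientation; "wrist_force": force on the tool from outside, world axes, zero at the start; "torque": the same for the moment, N m; "gripper_width": finger opening in m; "grip_force": force on a finger pad.
Only numpy, scipy, OpenCV 4.12 (cv2) and the standard library are available. Lean on these libraries where they do the work, as an engineer would, in place of code of your own. Each camera call takes 0.05 s, during which the arm holds its last target. There are 200 camera calls.

### The job

Get the tall wooden carving blank ready for carving, by pushing only, without gripping or lifting anything: push it near its top so that it tips over on the carving board towards the stop batten, then slide it along the rubber pad until its end is flush against the batten, and last push the steel hold-down bar over until it lies level across the blank. Leave the other things on the bench and on the board where they are, and finish with the arm clear.

Things in the scene. Friction and masses are not known exactly. Their poses are not given: they have to be found in the camera images.
- board: Carving board fixed to the bench: wooden base 340 x 280 x 18 mm (x by y), on it a dark rubber pad, its top 22 mm above the bench. Origin under its centre; x runs from the end where the blank stands to the stop batten (away from the robot, give or take 0.35 rad), y to the bar's hinge post. Batten: wood, 20 mm thick, 200 mm long across the board, its face at board x = +150 mm, its top at z = 54 mm.
- stop_face (a point): On the batten's face towards the pad: board x = +150, y = 0, z = 46 mm (24 mm above the pad, half the blank's thickness). Axes as the board's.
- blank: Carving blank, the tallest of the pale wooden pieces: a square prism 48 x 48 x 140 mm, about 0.23 kg, loose. It starts standing on the pad, its axis 200 to 240 mm from the batten's face, turned at most 0.15 rad from the board. Origin at the centre of its foot; z along its length to its top end. Tipped towards the batten it lies with z along board x, 48 mm high, still short of the batten.
- blank_top (a point): Centre of the blank's top end face (the end that must meet the batten).
- blank_mid (a point): Centre of the blank, 70 mm from either end.
- holdbar (a joint): Hinge angle of the hold-down bar, flat steel 160 x 20 x 12 mm. 0 = level, pointing to board -y at board x = +70, on top of the lying blank (underside 48 mm above the pad, top 82 mm above the bench); pi/2 = upright; starts at 1.8 to 2.15, leaning out to board +y. A stiff hinge: the bar stays where it is left and turns with about 3 N pushed 100 mm from the hinge.
- bar_hinge (a point): Hinge axis of the bar, along board x, at board x = +70, y = +100 mm, 76 mm above the bench. The steel post and cheeks round it reach 90 mm above the bench, out to board y = +136 mm, 38 mm wide along x.
- bar_tip (a point): Middle of the bar's free end, 160 mm from the hinge axis.
- sandblock: Bystander: grey sanding block 85 x 45 x 28 mm lying on the pad by its edge at board -y, long side along the board. Origin at the centre of its underside.
- offcut_a: Bystander: short pale wooden offcut 45 x 45 mm, 65 mm tall, standing on the bench beside the board at board -y. Origin under its centre.
- offcut_b: Bystander: low pale wooden offcut 70 x 45 mm, 40 mm tall, on the bench beside the board at board -y. Origin under its centre.
- mallet: Bystander: wooden carver's mallet standing on its head, 80 mm across, 200 mm tall, to the left of the board. Origin under its centre.
- roll: Bystander: upright roll of brown abrasive paper, 90 mm across, 100 mm tall, to the right. Origin under its centre.
- jar: Bystander: amber jar with black lid, 70 mm across, 90 mm tall, to the right. Origin under its centre.
- screwdriver: Bystander: screwdriver with dark wooden handle, 220 mm long, about 30 mm high, lying on the bench to the left. Origin under its middle.
There are look-alikes about, which are no part of the job. What is shaped like the blank but purple or yellow is not meant.

How it is judged:
On the way, in this order (a step that is already met when the one before it is completed fails the run):
1. the blank lies on its side on the pad (angle between blank's own z axis and vertical between 1.47 and 1.67 rad and height (world z) of blank_mid between 0.038 and 0.054 m and linear speed of blank below 0.05 m/s), for 0.2 s.
2. the blank lies with its top end flush against the batten (angle between blank's own z axis and vertical between 1.47 and 1.67 rad and height (world z) of blank_mid between 0.038 and 0.054 m and x of blank_top in the frame of stop_face between -0.006 and 0.006 m and y of blank_top in the frame of stop_face between -0.06 and 0.06 m and angle between the z axis of blank and the x axis of board, either way round below 0.12 rad), for 0.2 s.
3. the hold-down bar lies level across the blank (all of step 2 and value of joint holdbar between -0.08 and 0.08 rad), for 0.2 s.
At the end, for the whole second after the job is handed in: The blank lies on its side on the pad (within 0.1 rad), along the board within 0.12 rad, its top end within 6 mm of the batten's face and within 60 mm of its middle; the hold-down bar is within 0.08 rad of level across it; both are at rest (all of step 3 and linear speed of blank below 0.02 m/s and velocity of joint holdbar between -0.1 and 0.1 rad/s); the robot touches nothing.
It fails at once if the blank is lifted or carried (height (world z) of blank_mid above 0.112 m or (angle between blank's own z axis and vertical above 1 rad and height (world z) of blank_mid above 0.092 m) or (angle between blank's own z axis and vertical above 1.45 rad and height (world z) of blank_mid above 0.064 m)).
It fails at once if the blank falls off the board (height (world z) of blank_mid below 0.03 m).
It fails at once if a bystander is moved more than 20 mm or knocked over (distance of any of sandblock, offcut_a, offcut_b, mallet, roll, jar, screwdriver from where it was at the start of the episode above 0.02 m or angle between any of sandblock, offcut_a, offcut_b, mallet, roll, jar's own z axis and vertical above 0.4 rad).
It also fails if it takes over 72 s, if anything falls off the work surface, if the arm or the gripper's body presses on something with over 40 N, if the wrist force passes 120 N, or if a joint passes its speed limit or range.

## Working session

There is one attempt and no reset: what is moved stays moved. The work goes in short steps, Python scripts to look and compute and a tool call to move; the robot and the scene stay as the last step left them, time stands still between calls to the robot, and variables do not carry over. Pictures are saved under pics/ and viewed, at most 10 in all, crops included, and the job is handed in when it is done.

Besides the shell and the picture viewer there is one more tool, called after "Emit:" by a JSON object that holds its "api" and its "payload". apply_moves: Moves the arm, as the interface text tells. Its arguments: {"type":"object","properties":{"targets":{"type":"string"}},"required":["targets"]}

```bash
mkdir -p pics; python3 - <<'E'
from rig import env,camera
import cv2
o=env.get_obs(); print(o)
for n in("side","top"):
    c=camera(n); cv2.imwrite(f"pics/{n}0.png",c["pixels"][:,:,::-1]); print(n,{k:v for k,v in c.items() if k!="pixels"})
E
```

```text
{'time': 0.0, 'joints': array([1.33597777e+00, 8.74374248e-02, 1.75132190e-01, 1.65979535e+00,
       1.28070429e-05, 1.57081128e+00]), 'qvel': array([ 0.00154347,  0.00122086, -0.0015162 ,  0.00063378,  0.00084692,
       -0.00140063]), 'joint_efforts': array([-8.60279906e-04, -5.20385957e+01,  4.64806831e+01,  1.63493404e-02,
       -1.15898447e-04, -3.34288224e-06]), 'eef_pos': array([0.127915  , 0.53470521, 0.24759451]), 'tool_rot': array([ 1.17147121e-01,  9.93114357e-01, -6.46889043e-04, -8.27447044e-05]), 'wrist_force': array([-1.28235122, -0.22666916,  0.41034244]), 'torque': array([-0.02121805,  0.01852468,  0.00044626]), 'grip_force': 0.0, 'gripper_width': 0.08552906489193748}
side {'vertical_fov': 46.79209770990281, 'cx': 311.26866980955583, 'cy': 201.19301262082695, 'rvec': array([ 2.07139955, -0.84177554,  0.44831967]), 'tvec': array([-0.38265672,  0.30218309,  1.30005298])}
top {'vertical_fov': 43.912656453328815, 'cx': 320.1437167348201, 'cy': 198.764587913656, 'rvec': array([ 2.15216571, -2.1234435 ,  0.17995462]), 'tvec': array([-0.02952158,  0.53515568,  1.65185959])}
```

View pics/side0.png

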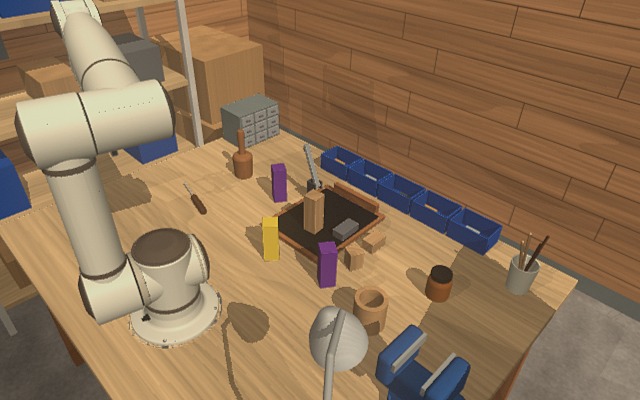

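View pics/top0.png

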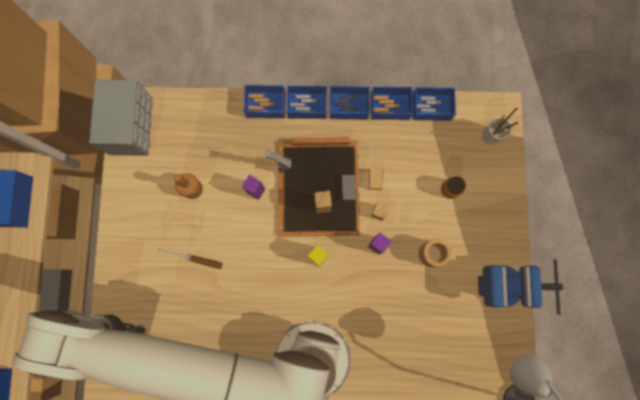

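Side picture: the pale tall prism standing on the dark pad is at (313,212). The bar leans at (311,165), the sanding block is at (345,228), and the offcuts are at (354,258) and (374,242). The same prism is at (323,202) in the top picture.

Things that could be taken for the blank:
- Purple prisms: side (279,182) and (327,264).
- Yellow prism: side (270,238).
- Short offcuts: side (354,258) and (374,242).

I choose the pale one on the pad and check it in one close crop.

```bash
cat > h.py <<'E'
import numpy as np, cv2
from rig import env,camera
def cam(n):
    c=camera(n); f=200/np.tan(np.radians(c["vertical_fov"]/2))
    c["K"]=np.array([[f,0,c["cx"]],[0,f,c["cy"]],[0,0,1]]); c["R"]=cv2.Rodrigues(c["rvec"])[0]; return c
def ray(c,uv):
    d=c["R"].T@np.linalg.solve(c["K"],[uv[0],uv[1],1]); return -c["R"].T@c["tvec"],d
def plane(c,uv,z):
    o,d=ray(c,uv); return o+d*(z-o[2])/d[2]
def tri(c1,u1,c2,u2):
    o,d=ray(c1,u1);p,e=ray(c2,u2); s=np.linalg.lstsq(np.c_[d,-e],p-o,rcond=None)[0]
    a,b=o+d*s[0],p+e*s[1]; return (a+b)/2,np.linalg.norm(a-b)
def proj(c,P): return cv2.projectPoints(np.array(P,float).reshape(-1,3),c["rvec"],c["tvec"],c["K"],None)[0].reshape(-1,2)
E
python3 - <<'E'
from h import *
t=cam("top");s=cam("side")
a=cv2.resize(t["pixels"][125:245,235:405],None,fx=4.7,fy=4.7,interpolation=cv2.INTER_CUBIC)[:,:800]
b=cv2.resize(s["pixels"][130:280,240:400],None,fx=4,fy=4,interpolation=cv2.INTER_CUBIC)
cv2.imwrite("pics/tc.png",a[:,:,::-1]);cv2.imwrite("pics/sc.png",b[:,:,::-1])
for c,n in((t,"top"),(s,"side")):
    h=cv2.cvtColor(c["pixels"],cv2.COLOR_RGB2HSV)
    m=((h[:,:,2]<75)).astype(np.uint8)
    m=cv2.morphologyEx(m,cv2.MORPH_OPEN,np.ones((3,3)))
    k,l,st,ce=cv2.connectedComponentsWithStats(m)
    for i in range(1,k):
        if st[i,4]>1000 and 250<ce[i][0]<400: print(n,st[i],ce[i])
E
```

```text
top [ 284  147   71   84 4945] [317.49201213 188.26430738]
side [ 278  189   99   67 2467] [322.98905553 220.84839887]
```

View pics/tc.png

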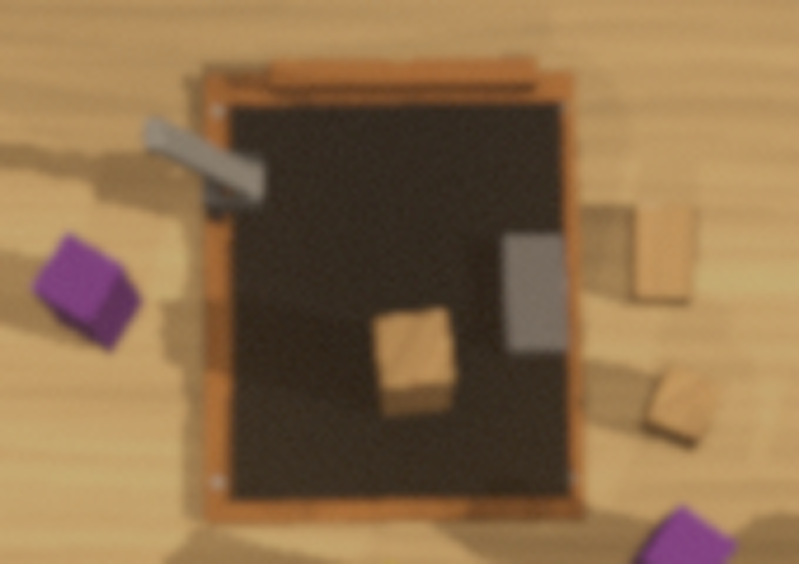

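View pics/sc.png

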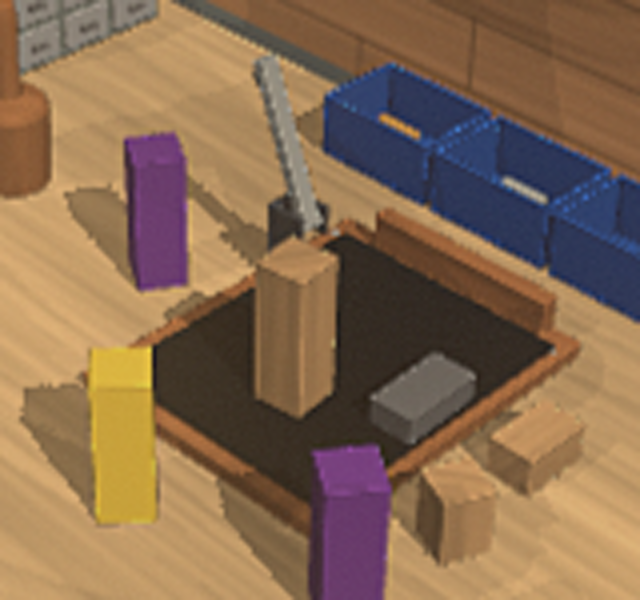

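The top crop shows the blank's top face with corners (374,318), (450,308), (456,380) and (380,390). The pad corners are (231,105), (562,103), (577,497) and (229,500). The side crop confirms the pale tall prism, with its top centre at about (297,261), and the bar tip at (265,65).

```bash
cat >> h.py <<'E'
def T(x,y): return ((x+.5)/4.7-.5+235,(y+.5)/4.7-.5+125)
def S(x,y): return ((x+.5)/4-.5+240,(y+.5)/4-.5+130)
E
python3 - <<'E'
from h import *
np.set_printoptions(precision=4,suppress=True)
t=cam("top");s=cam("side")
pad=np.array([plane(t,T(*p),.022) for p in [(229,500),(577,497),(562,103),(231,105)]])
base=np.array([plane(t,T(*p),.018) for p in [(207,520),(582,518),(574,72),(205,68)]])
for n,q in(("pad",pad),("base",base)):
    print(n,q[:,:2].tolist(),"mean",q.mean(0),[np.linalg.norm(q[i]-q[i-3]) for i in range(4)],[np.arctan2(*(q[i]-q[j])[1::-1]) for i,j in((3,0),(2,1))],[np.arctan2(*(q[i]-q[j])[1::-1])-np.pi/2 for i,j in((0,1),(3,2))])
print("side pad corners",[plane(s,S(*p),.022) for p in [(345,235),(553,350)]])
print("side base corners",[plane(s,S(*p),.018) for p in [(578,346)]])
print("cams",ray(t,(0,0))[0],ray(s,(0,0))[0])
bt=[(374,318),(450,308),(456,380),(380,390)]
q=np.array([plane(t,T(*p),.162) for p in bt]);print("blank top",q.tolist(),q.mean(0),[np.linalg.norm(q[i]-q[i-3]) for i in range(4)])
print("side proj of those",[(((p+.5-[240,130])*4-.5)) for p in proj(s,q)])
print("tri top",tri(t,T(415,349),s,S(297,261)))
print("foot", [plane(s,S(*p),.022) for p in [(256,398),(298,416),(333,392)]])
print("bar tip",tri(t,T(153,131),s,S(266,66)))
E
```

```text
pad [[0.42552950217899843, 0.10223304236119632], [0.43115557917038316, -0.15145576590178433], [0.7274992128248179, -0.1399721735480312], [0.7223684117309227, 0.10818746310860194]] mean [ 0.5766 -0.0203  0.022 ] [np.float64(0.25375118557398774), np.float64(0.2965660501488008), np.float64(0.24821267168582933), np.float64(0.2968986247027975)] [np.float64(0.020056744921726335), np.float64(0.03873155407959141)] [np.float64(0.02217344532274179), np.float64(0.020672460108876578)]
base [[0.4110800582828362, 0.11818757651795431], [0.41623113944197754, -0.15543618241044557], [0.752838297774272, -0.1492648423324014], [0.7519171255681418, 0.12877616985560955]] mean [ 0.583  -0.0144  0.018 ] [np.float64(0.2736722402568721), np.float64(0.33666372611093887), np.float64(0.27804253814257807), np.float64(0.3410015025546342)] [np.float64(0.031056448641856364), np.float64(0.01833189995893894)] [np.float64(0.018823192842030823), np.float64(0.0033130681998581046)]
side pad corners [array([0.7161, 0.1016, 0.022 ]), array([ 0.72 , -0.147,  0.022])]
side base corners [array([ 0.7449, -0.1557,  0.018 ])]
cams
[... 192 characters left out ...]
, [0.49499277365860894, -0.05865578928310648, 0.16199999999999992], [0.4874698959742228, -0.007492289374974653, 0.16199999999999992]] [ 0.5159 -0.0307  0.162 ] [np.float64(0.05197980519362744), np.float64(0.049520632244447846), np.float64(0.051713609538530964), np.float64(0.04946324014156469)]
side proj of those [array([290.6435, 231.3965]), array([342.3804, 253.9222]), array([303.0709, 281.0242]), array([251.2103, 257.6659])]
tri top (array([ 0.5166, -0.0307,  0.1565]), np.float64(0.0003786569691038328))
foot [array([ 0.4863, -0.0153,  0.022 ]), array([ 0.4953, -0.0564,  0.022 ]), array([ 0.539 , -0.0545,  0.022 ])]
bar tip (array([0.652 , 0.1456, 0.2113]), np.float64(6.11765145813585e-05))
```

Emit:
{"api": "apply_moves", "payload": {"targets": "-0.5 0 0 0 -6.4;-0.5 0 0 0 -6.4;-0.5 0 0 0 -6.4;-0.5 -1.49 -3.55 0 0;-0.5 -1.49 -3.55 0 0;-0.5 -1.49 -3.55 0 0;-0.5 -1.49 -3.55 0 0;-0.5 -1.49 -3.55 0 0;-0.5 -1.49 -3.55 0 0;-0.5 -1.49 -3.55 0 0"}}

```text
time: 1.13
eef_pos: [0.2569, 0.2964, 0.2483]
tool_rot: [-0.05, 0.999, 0.0, 0.0]
wrist_force: [0.5, 0.0, 0.4]
gripper_width: 0.0214
grip_force: 0.0
```

Emit:
{"api": "apply_moves", "payload": {"targets": "-0.5 -1.49 -3.55 0 0;-0.5 -1.49 -3.55 0 0;-0.5 -1.49 -3.55 0 0;-0.5 -1.49 -3.55 0 0;-0.5 -1.49 -3.55 0 0;-0.5 -1.49 -3.55 0 0;-0.5 -1.49 -3.55 0 0;-0.5 -1.49 -3.55 0 0;-0.5 -1.49 -3.55 0 0;-0.5 -1.49 -3.55 0 0"}}

```text
time: 1.97
eef_pos: [0.4408, -0.0423, 0.2484]
tool_rot: [-0.05, 0.999, -0.0, 0.0]
wrist_force: [0.3, 0.9, -0.5]
gripper_width: 0.0212
grip_force: 0.0
```

```bash
python3 - <<'E'
from h import *
o=env.get_obs();print(o)
s=cam("side");cv2.imwrite("pics/s2.png",cv2.resize(s["pixels"][100:300,200:440],None,fx=3,fy=3)[:,:,::-1])
E
```

```text
{'time': 1.9667, 'joints': array([-9.57001470e-02, -1.67877329e-01, -7.01634119e-02,  1.66787087e+00,
        7.30427612e-05, -1.95541771e-01]), 'qvel': array([-0.89814845,  0.5816538 ,  0.49118267, -0.09333179,  0.00193034,
       -0.8908952 ]), 'joint_efforts': array([  5.14722079, -41.47711515,  42.71524429,   0.7018571 ,
        -0.18273215,   1.35605469]), 'eef_pos': array([ 0.44084789, -0.04229881,  0.24843532]), 'tool_rot': array([-4.99000892e-02,  9.98754163e-01, -1.02539669e-05,  3.21603145e-04]), 'wrist_force': array([ 0.29522567,  0.9034074 , -0.5322572 ]), 'torque': array([ 0.0467057 , -0.02945219, -0.04048112]), 'grip_force': 0.0, 'gripper_width': 0.02118303715597083}
```

View pics/s2.png

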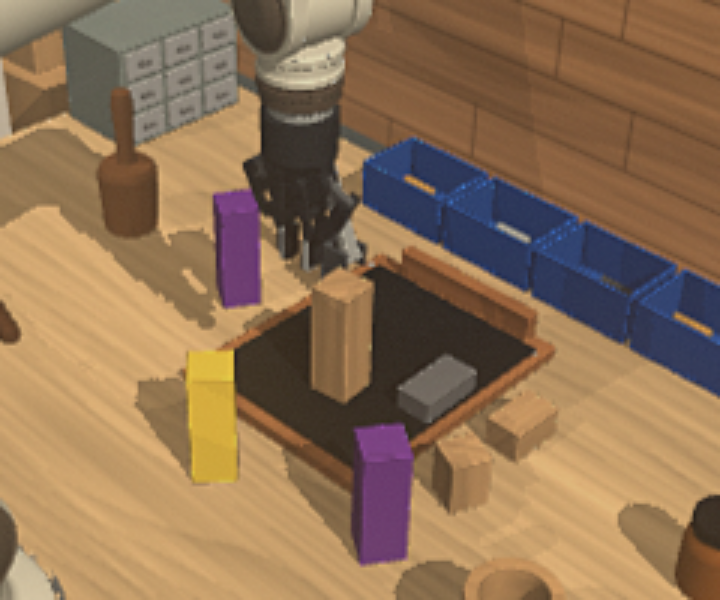

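The crop shows the blank still standing at (342,335), with the gripper hovering behind and above it and nothing disturbed. Next I lower the gripper and push.

Emit:
{"api": "apply_moves", "payload": {"targets": "-0.5 0 0 2.5 0;-0.5 0 0 2.5 0;-0.5 0 0 2.5 0;-0.5 0 0 2.2 0;-0.5 -0.8 0 0 0;-0.5 -0.8 0 0 0;-0.5 -0.8 0 0 0;-0.5 -0.5 0 0 0;-0.5 -0.5 0 0 0;-0.5 -0.5 0 0 0"}}

```text
time: 2.85
eef_pos: [0.4804, -0.0362, 0.1522]
tool_rot: [-0.05, 0.999, -0.0, 0.001]
wrist_force: [0.0, 0.2, 0.2]
gripper_width: 0.0213
grip_force: 0.0
```

Emit:
{"api": "apply_moves", "payload": {"targets": "-0.5 -0.6 0 0 0;-0.5 -0.6 0 0 0;-0.5 -0.6 0 0 0;-0.5 -0.6 0 0 0;-0.5 -0.6 0 0 0;-0.5 0 0 0 0;-0.5 0 0 0 0;-0.5 0 0 0 0;-0.5 0 0 0 0;-0.5 0 0 0 0"}}

```text
time: 3.68
eef_pos: [0.5089, -0.0333, 0.1513]
tool_rot: [-0.05, 0.999, -0.0, -0.0]
wrist_force: [0.4, 0.3, 0.8]
gripper_width: 0.021
grip_force: 0.0
```

```bash
python3 - <<'E'
from h import *
s=cam("side");cv2.imwrite("pics/s3.png",cv2.resize(s["pixels"][100:300,200:440],None,fx=3,fy=3)[:,:,::-1])
E
```

```text
(no output)
```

View pics/s3.png

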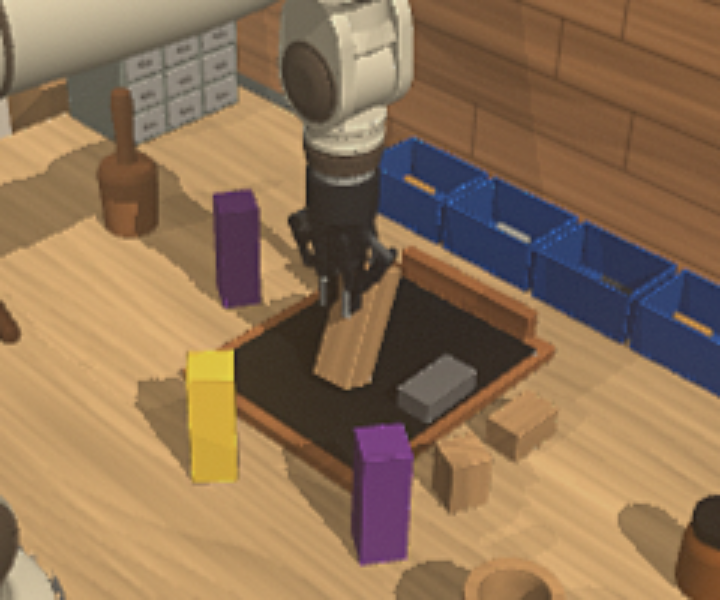

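The crop shows the blank tilted towards the batten at (365,330), probably in mid-fall just off the fingers. I wait before the next step.

Emit:
{"api": "apply_moves", "payload": {"targets": "-0.5 0 0 0 0;-0.5 0 0 0 0;-0.5 0 0 0 0;-0.5 0 0 0 0;-0.5 0 0 0 0;-0.5 0 0 0 0;-0.5 0 0 0 0;-0.5 0 0 0 0;-0.5 0 0 0 0;-0.5 0 0 0 0"}}

```text
time: 4.57
eef_pos: [0.5091, -0.0333, 0.1513]
tool_rot: [-0.05, 0.999, 0.0, -0.0]
wrist_force: [0.3, -0.1, 0.2]
gripper_width: 0.0212
grip_force: 0.0
```

```bash
python3 - <<'E'
from h import *
s=cam("side");t=cam("top")
a=cv2.resize(s["pixels"][130:280,240:400],None,fx=3.5,fy=3.5);b=cv2.resize(t["pixels"][125:245,265:375],None,fx=4.7,fy=4.7,interpolation=cv2.INTER_CUBIC)
cv2.imwrite("pics/s4.png",np.vstack([cv2.resize(a,None,fx=.55,fy=.55),cv2.copyMakeBorder(b,0,0,0,0,0)[:0,:308]])[:,:,::-1])
h=max(a.shape[0],b.shape[0]);c=np.zeros((h,1100,3),np.uint8);c[:a.shape[0],:560]=a;c[:b.shape[0],560:560+b.shape[1]]=b
cv2.imwrite("pics/s4.png",c[:,:1080,::-1]*1) if 0 else cv2.imwrite("pics/s4.png",cv2.resize(c[:,:,::-1],(800,int(h*800/1100)),interpolation=cv2.INTER_AREA))
E
```

```text
(no output)
```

View pics/s4.png

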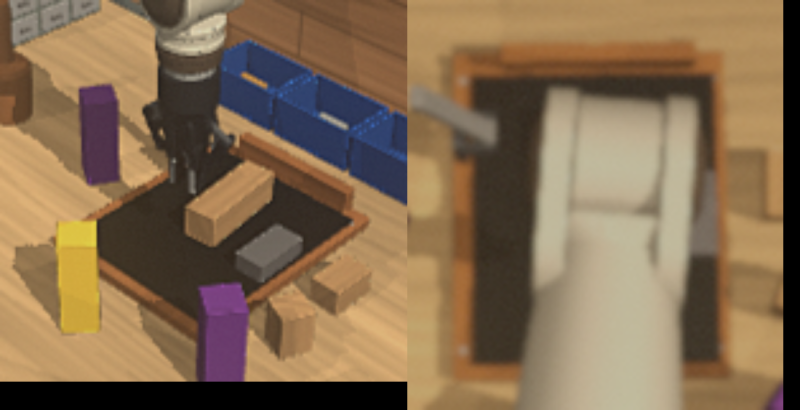

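The blank lies on the pad along the board. In the side panel its upper corners are at about (187,207), (217,221), (274,178) and (243,163). The top camera is blocked by the arm.

```bash
python3 - <<'E'
from h import *
np.set_printoptions(precision=4,suppress=True)
s=cam("side")
P=lambda x,y:(x/2.545+240,y/2.545+130)
for p,z in [((187,207),.07),((217,221),.07),((274,178),.07),((243,163),.07),((187,231),.022),((216,244),.022),((273,197),.022)]: print(p,plane(s,P(*p),z))
# refine crop around the blank
cv2.imwrite("pics/s5.png",cv2.resize(s["pixels"][185:230,305:355],None,fx=12,fy=12,interpolation=cv2.INTER_CUBIC)[:,:,::-1])
E
```

```text
(187, 207) [ 0.5351 -0.0121  0.07  ]
(217, 221) [ 0.5422 -0.0605  0.07  ]
(274, 178) [ 0.6682 -0.0479  0.07  ]
(243, 163) [0.6635 0.0059 0.07  ]
(187, 231) [ 0.5423 -0.0061  0.022 ]
(216, 244) [ 0.5507 -0.0527  0.022 ]
(273, 197) [ 0.6847 -0.0352  0.022 ]
```

View pics/s5.png

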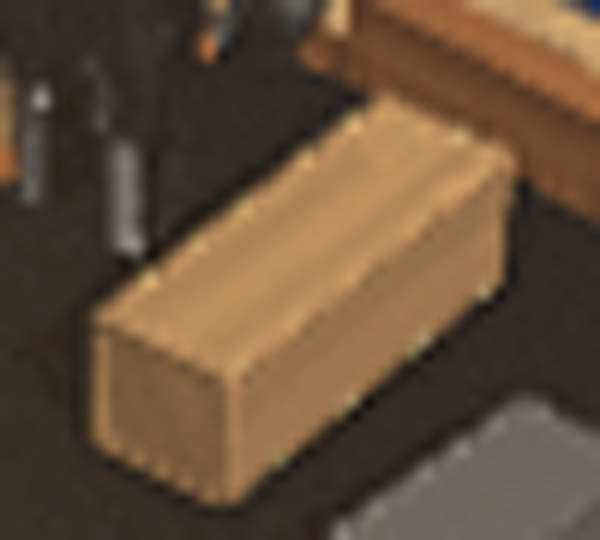

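Emit:
{"api": "apply_moves", "payload": {"targets": "-0.5 2 0 0 0;-0.5 2 0 0 0;-0.5 0 0.2 0 4.6;-0.5 0 0 2 0;-0.5 0 0 2.5 0;-0.5 0 0 2.5 0;-0.5 0 0 2 0;-0.5 0 0 1 0;-0.5 0 0 0 0;-0.5 0 0 0 0"}}

```text
time: 5.55
eef_pos: [0.4691, -0.0353, 0.0517]
tool_rot: [-0.01, 1.0, -0.0, -0.0]
wrist_force: [0.4, 0.3, 0.2]
gripper_width: 0.0213
grip_force: 0.0
```

Emit:
{"api": "apply_moves", "payload": {"targets": "-0.5 -1.5 0 0 0;-0.5 -1.5 0 0 0;-0.5 -1 0 0 0;-0.5 -0.8 0 0 0;-0.5 -0.8 0 0 0;-0.5 -0.8 0 0 0;-0.5 -0.8 0 0 0;-0.5 -0.8 0 0 0;-0.5 -0.8 0 0 0;-0.5 0 0 0 0"}}

```text
time: 6.38
eef_pos: [0.5585, -0.0335, 0.0513]
tool_rot: [-0.01, 1.0, -0.0, 0.0]
wrist_force: [-0.2, -0.4, 0.5]
gripper_width: 0.0211
grip_force: 0.0
```

Emit:
{"api": "apply_moves", "payload": {"targets": "-0.5 -0.4 0 0 0;-0.5 -0.4 0 0 0;-0.5 -0.4 0 0 0;-0.5 -0.3 0 0 0;-0.5 -0.3 0 0 0;-0.5 -0.2 0 0 0;-0.5 -0.2 0 0 0;-0.5 -0.1 0 0 0;-0.5 0 0 0 0;-0.5 0 0 0 0"}}

```text
time: 7.22
eef_pos: [0.5798, -0.033, 0.0512]
tool_rot: [-0.01, 1.0, 0.0, -0.0]
wrist_force: [-3.1, 0.2, 0.4]
gripper_width: 0.0217
grip_force: 1.1
```

```bash
python3 - <<'E'
from h import *
print(env.get_obs()["wrist_force"])
s=cam("side")
cv2.imwrite("pics/s6.png",cv2.resize(s["pixels"][170:230,300:370],None,fx=10,fy=10,interpolation=cv2.INTER_CUBIC)[:,:,::-1])
E
```

```text
[-3.09333968  0.19531113  0.35030558]
```

View pics/s6.png

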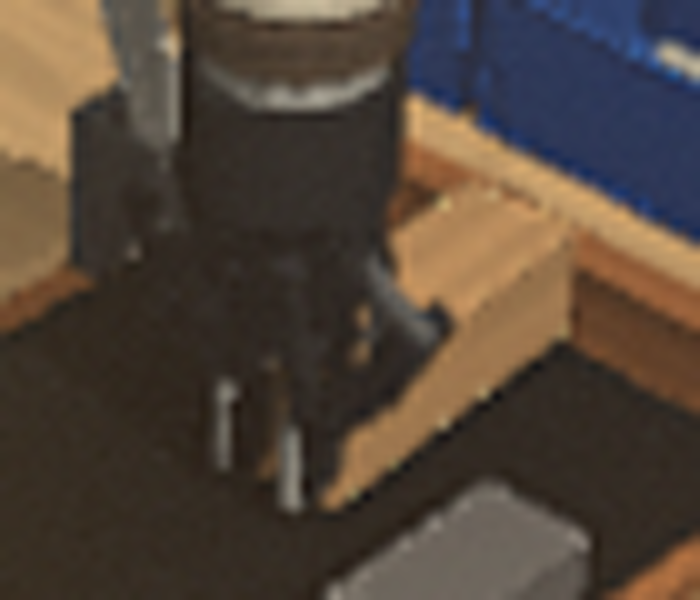

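The blank's far end is by the batten at (572,280), and the wrist reads 3 N. I press on gently to confirm contact.

Emit:
{"api": "apply_moves", "payload": {"targets": "-0.5 -0.1 0 0 0;-0.5 0 0 0 0;-0.5 -0.1 0 0 0;-0.5 0 0 0 0;-0.5 0 0 0 0;-0.5 0 0 0 0;-0.5 0 0 0 0;-0.5 0 0 0 0;-0.5 0 0 0 0;-0.5 0 0 0 0"}}

```text
time: 8.1
eef_pos: [0.5801, -0.033, 0.0512]
tool_rot: [-0.01, 1.0, 0.0, -0.002]
wrist_force: [-13.6, 0.9, 5.5]
gripper_width: 0.021
grip_force: 6.4
```

The TCP advanced only 0.3 mm for 2 mm commanded and the force rose to 13.6 N, so the blank is flush against the batten. Next I back off, rise and turn 90° for the bar.

Emit:
{"api": "apply_moves", "payload": {"targets": "-0.5 1 0 0 0;-0.5 3 0 0 0;-1 0 0 -4 0;-1 0 0 -4 0;-1 0 0 -4 0;-1 0 0 -4 0;-1 0 0 -4 0;-1 0 0 0 -7;-1 0 0 0 -7;-1 0 0 0 -7"}}

```text
time: 8.93
eef_pos: [0.5428, -0.0339, 0.2526]
tool_rot: [-0.195, 0.981, -0.0, 0.002]
wrist_force: [-0.1, 0.4, 0.1]
gripper_width: -0.0
grip_force: 0.0
```

Emit:
{"api": "apply_moves", "payload": {"targets": "-1 0 0 0 -7;-1 0 0 0 -7;-1 0 0 0 -7;-1 0 0 0 -7;-1 0 0 0 -7;-1 0 0 0 -7;-1 0 0 0 -7;-1 0 0 0 -7;-1 0 0 0 -7;-1 0 0 0 -6"}}

```text
time: 9.77
eef_pos: [0.5424, -0.0339, 0.2517]
tool_rot: [0.716, -0.698, 0.001, -0.0]
wrist_force: [-0.5, -0.3, 0.5]
gripper_width: -0.0001
grip_force: 0.0
```

Emit:
{"api": "apply_moves", "payload": {"targets": "-1 -3.5 0 0 0;-1 -3.5 0 0 0;-1 -3.5 0 0 0;-1 -3.5 0 0 0;-1 -3.5 0 0 0;-1 -3.5 0 0 0;-1 -3.5 0 0 0;-1 0 0 0 0;-1 0 0 0 0;-1 0 0 0 0"}}

```text
time: 10.6
eef_pos: [0.5373, 0.2111, 0.2514]
tool_rot: [0.714, -0.7, 0.0, -0.0]
wrist_force: [0.2, -0.4, 0.1]
gripper_width: -0.0004
grip_force: 0.0
```

```bash
python3 - <<'E'
from h import *
np.set_printoptions(precision=4,suppress=True)
o=env.get_obs();print(o["eef_pos"],o["tool_rot"],o["gripper_width"])
s=cam("side");t=cam("top")
a=cv2.resize(s["pixels"][130:240,290:390],None,fx=4,fy=4,interpolation=cv2.INTER_CUBIC);b=cv2.resize(t["pixels"][130:240,265:365],None,fx=4,fy=4,interpolation=cv2.INTER_CUBIC)
cv2.imwrite("pics/s7.png",np.hstack([a,b])[:,:,::-1])
E
```

```text
[0.5373 0.2111 0.2514] [ 0.7144 -0.6998  0.0002 -0.0002] -0.00043963323534907886
```

View pics/s7.png

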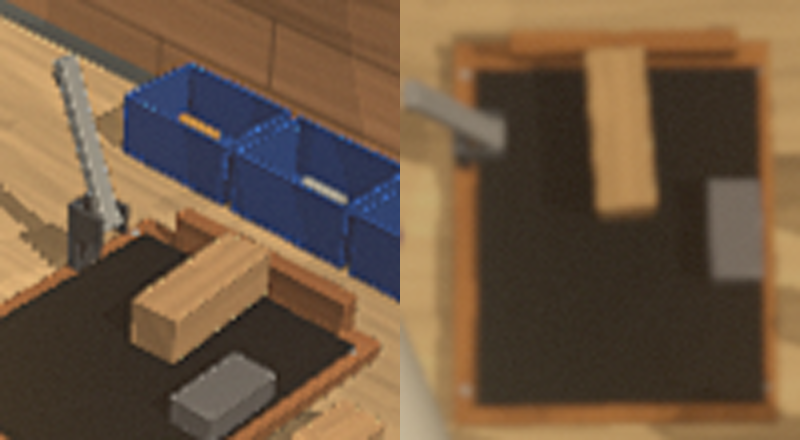

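The picture shows the blank lying flush with the batten at top (615,50) and the bar still leaning out with its tip at side (65,65). I check the blank's yaw and the bar's position numerically.

```bash
python3 - <<'E'
from h import *
np.set_printoptions(precision=4,suppress=True)
s=cam("side");t=cam("top")
U=lambda x,y:((x-400+.5)/4-.5+265,(y+.5)/4-.5+130); V=lambda x,y:((x+.5)/4-.5+290,(y+.5)/4-.5+130)
q=[plane(t,U(*p),.07) for p in [(586,50),(598,208),(643,50),(656,204)]]
print(np.array(q)); print("yaw",[np.arctan2(*(q[i]-q[i+1])[1::-1]) for i in(0,2)])
# edges of blank by colour mask (pale wood inside pad), minAreaRect
h=cv2.cvtColor(t["pixels"],cv2.COLOR_RGB2HSV)
m=np.zeros((400,640),np.uint8);m[150:186,300:335]=(h[150:186,300:335,2]>105)
c=max(cv2.findContours(m,0,2)[0],key=cv2.contourArea)[:,0]
L=[];Rr=[]
for v in range(152,178):
    x=np.where(m[v])[0]; L.append(plane(t,(x[0],v),.07)[:2]);Rr.append(plane(t,(x[-1],v),.07)[:2])
print("edge yaw",[np.polyfit(*np.array(e).T,1)[0] for e in(L,Rr)])
pe=[plane(t,U(*p),.022)[:2] for p in[(474,70),(477,405),(755,70),(768,400)]]
print("pad edges",np.array(pe),"yaw",[np.arctan2(*(pe[i]-pe[i+1])[::-1]) for i in(0,2)])
print("batten top (z.054) front/back edge L,R:",np.array([plane(t,U(*p),.054) for p in[(512,54),(737,52),(512,32),(737,30)]]))
for n,a,b in(("tip",(413,95),(65,66)),("hinge end",(498,133),(112,222))): print(n,tri(t,U(*a),s,V(*b)))
E
```

```text
[[ 0.7276  0.0112  0.07  ]
 [ 0.5897 -0.0011  0.07  ]
 [ 0.7284 -0.0376  0.07  ]
 [ 0.5939 -0.0502  0.07  ]]
yaw [np.float64(0.08934413864709717), np.float64(0.09284665373102995)]
edge yaw [np.float64(0.09584157544415883), np.float64(0.0901745552907511)]
pad edges [[ 0.7217  0.1104]
 [ 0.4259  0.1004]
 [ 0.7253 -0.1371]
 [ 0.4336 -0.1489]] yaw [np.float64(0.03384879159722032), np.float64(0.04028608905426585)]
batten top (z.054) front/back edge L,R: [[ 0.7277  0.0755  0.054 ]
 [ 0.7323 -0.1192  0.054 ]
 [ 0.7474  0.0759  0.054 ]
 [ 0.752  -0.1192  0.054 ]]
tip (array([0.6485, 0.1431, 0.2136]), np.float64(0.00026719012413286723))
hinge end (array([0.6525, 0.0846, 0.0747]), np.float64(0.00017246649808768348))
```

Emit:
{"api": "apply_moves", "payload": {"targets": "-1 0 -2.85 0 0;-1 0 -2.85 0 0;-1 0 -2.85 0 0;-1 0 -2.85 0 0;-1 0 0 0 0;-1 0 0 1.4 0;-1 0 0 1.4 0;-1 0 0 0 0;-1 0 0 0 0;-1 0 0 0 0"}}

```text
time: 11.63
eef_pos: [0.651, 0.2129, 0.2245]
tool_rot: [0.714, -0.7, 0.0, -0.0]
wrist_force: [-1.0, 0.2, 0.4]
gripper_width: -0.0
grip_force: 0.0
```

Emit:
{"api": "apply_moves", "payload": {"targets": "-1 1.6 0 0 0;-1 1.6 0 0 0;-1 1.4 0 0 0;-1 1 0 0 0;-1 1 0 0 0;-1 1 0 0 0;-1 1 0 0 0;-1 1 0 0 0;-1 1 0 0 0;-1 1 0 0.1 0"}}

```text
time: 12.47
eef_pos: [0.6535, 0.0965, 0.2224]
tool_rot: [0.714, -0.7, 0.0, -0.0]
wrist_force: [-0.1, 1.9, 1.5]
gripper_width: 0.0003
grip_force: 0.7
```

```bash
cat > bar.py <<'E'
from h import *
# bar seen in side view: grey pixels near predicted bar line for each angle -> report grey centroid/extents
s=cam("side")
h=cv2.cvtColor(s["pixels"],cv2.COLOR_RGB2HSV)
H=np.array([.651,.085,.076])
for th in np.arange(-.1,2.2,.1):
    P=[H+r*np.array([.03*np.cos(th),-np.cos(th),np.sin(th)]) for r in np.linspace(.03,.155,14)]
    uv=proj(s,P).round().astype(int)
    g=[(h[v,u,1]<45)&(h[v,u,2]>70) for u,v in uv]
    if sum(g)>4: print(round(th,2),"".join("#" if x else "." for x in g))
E
python3 bar.py; python3 -c "from h import *;o=env.get_obs();print(o['eef_pos'],o['wrist_force'])"
```

```text
1.4 ########.....#
1.5 ##############
1.6 ##############
1.7 ######........
[0.65351382 0.09483726 0.22209722] [ 0.63946789 -0.83314809  0.62306131]
```

Emit:
{"api": "apply_moves", "payload": {"targets": "-1 1.3 0 0.2 0;-1 1.3 0 0.2 0;-1 1.3 0 0.2 0;-1 1.15 0 0.6 0;-1 1.15 0 0.6 0;-1 1.15 0 0.6 0;-1 0.9 0 0.9 0;-1 0.9 0 0.9 0;-1 0.9 0 0.9 0;-1 0 0 0 0"}}

```text
time: 13.35
eef_pos: [0.6546, -0.0048, 0.1684]
tool_rot: [0.714, -0.7, -0.001, 0.001]
wrist_force: [-0.4, 0.1, -0.4]
gripper_width: -0.0002
grip_force: 0.0
```

```bash
python3 bar.py; python3 -c "from h import *;o=env.get_obs();print(o['eef_pos'],o['wrist_force'])"
```

```text
0.5 #####.........
0.6 ##############
[ 0.65480602 -0.00397856  0.16960921] [-0.46780189  0.30206825 -0.53513464]
```

Emit:
{"api": "apply_moves", "payload": {"targets": "-1 0.55 0 0.8 0;-1 0.55 0 0.8 0;-1 0.55 0 0.8 0;-1 0.55 0 0.8 0;-1 0.16 0 0.7 0;-1 0.16 0 0.7 0;-1 0.16 0 0.7 0;-1 0.16 0 0.7 0;-1 0.16 0 0.6 0;-1 0 0 0 0"}}

```text
time: 14.23
eef_pos: [0.6555, -0.0332, 0.1036]
tool_rot: [0.714, -0.7, -0.001, 0.001]
wrist_force: [0.1, 0.4, 0.0]
gripper_width: 0.0001
grip_force: 0.0
```

Emit:
{"api": "apply_moves", "payload": {"targets": "-1 0 0 0.2 0;-1 0 0 0 0;-1 0 0 0.1 0;-1 0 0 0 0;-1 0 0 0.1 0;-1 0 0 0 0;-1 0 0 0 0;-1 0 0 0 0;-1 0 0 0 0;-1 0 0 0 0"}}

```text
time: 15.07
eef_pos: [0.6561, -0.033, 0.1013]
tool_rot: [0.714, -0.7, 0.0, -0.0]
wrist_force: [0.4, -0.1, 0.3]
gripper_width: 0.0002
grip_force: 0.2
```

```bash
sed -i 's/,.1):$/,.05):/' bar.py; python3 bar.py; python3 -c "from h import *;o=env.get_obs();print(o['eef_pos'],o['wrist_force'])"
```

```text
-0.1 ####.#####.#..
-0.05 #############.
0.0 ###########.##
0.05 ########..#..#
0.1 ########..#...
[ 0.65611888 -0.0330303   0.10135229] [0.8937294  0.06518595 0.84424895]
```

Emit:
{"api": "apply_moves", "payload": {"targets": "-1 0 0 0.1 0;-1 0 0 0 0;-1 0 0 0.1 0;-1 0 0 0 0;-1 0 0 0.1 0;-1 0 0 0 0;-1 0 0 0 0;-1 0 0 0 0;-1 0 0 0 0;-1 0 0 0 0"}}

```text
time: 15.95
eef_pos: [0.6561, -0.0331, 0.0991]
tool_rot: [0.714, -0.7, 0.0, -0.0]
wrist_force: [-2.4, -0.4, 6.0]
gripper_width: 0.0001
grip_force: 2.8
```

At 6 N the bar no longer turns and the tips are at 82 mm, so it is level on the blank. I retract straight up and check.

Emit:
{"api": "apply_moves", "payload": {"targets": "-1 0 0 -0.5 0;-1 0 0 -2 0;-1 0 0 -3.5 0;-1 0 0 -3.5 0;-1 0 0 -3.5 0;-1 0 0 -3.5 0;-1 0 3.5 0 0;-1 0 3.5 0 0;-1 0 3.5 0 0;-1 0 3.5 0 0"}}

```text
time: 16.78
eef_pos: [0.5148, -0.0358, 0.2631]
tool_rot: [0.714, -0.7, -0.0, 0.0]
wrist_force: [-0.8, 0.5, 1.1]
gripper_width: 0.0001
grip_force: 0.0
```

Emit:
{"api": "apply_moves", "payload": {"targets": "-1 0 3.5 0 0;-1 0 3.5 0 0;-1 0 3.5 0 0;-1 0 0 0 0;-1 0 0 0 0;-1 0 0 0 0;-1 0 0 0 0;-1 0 0 0 0;-1 0 0 0 0;-1 0 0 0 0"}}

```text
time: 17.62
eef_pos: [0.4116, -0.0379, 0.2629]
tool_rot: [0.714, -0.7, -0.0, 0.0]
wrist_force: [-0.0, 0.0, 0.2]
gripper_width: 0.0003
grip_force: 0.0
```

```bash
python3 bar.py; python3 - <<'E'
from h import *
o=env.get_obs();print(o['eef_pos'],o['wrist_force'])
s=cam("side")
h=cv2.cvtColor(s["pixels"],cv2.COLOR_RGB2HSV)
# bar's underside/top rows at the tip: rows of grey in columns near the predicted tip
for th in(-.08,0,.08): print(th,proj(s,[.651+.0048,.085-.16*np.cos(th),.076+.16*np.sin(th)]))
g=(h[:,:,1]<45)&(h[:,:,2]>70)
u0,v0=proj(s,[.6558,-.075,.076])[0].round().astype(int)
for v in range(v0-10,v0+11): print("".join("#" if x else "." for x in g[v,u0-30:u0+12]),v)
print(u0)
E
```

```text
-0.1 #############.
-0.05 #############.
0.0 ##############
0.05 ##############
0.1 ########......
[ 0.41147587 -0.03793447  0.26294367] [-0.37627696 -0.71304056 -0.76292528]
-0.08 [[350.91080709 206.2467832 ]]
0 [[351.26543641 203.32747806]]
0.08 [[351.39857441 200.25215789]]
....############.......................... 193
......############........................ 194
........###########....................... 195
........##.##########..................... 196
............##########.................... 197
..............##########.................. 198
................##########................ 199
..................######.#.#.............. 200
...................#####..#..#............ 201
.....................###.#######.......... 202
......................##########.......... 203
.........................#####............ 204
...........................##............. 205
.......................................... 206
.......................................... 207
.......................................... 208
.......................................... 209
.......................................... 210
.......................................... 211
.......................................... 212
.......................................... 213
351
```

```bash
python3 - <<'E'
from h import *
t=cam("top");h=cv2.cvtColor(t["pixels"],cv2.COLOR_RGB2HSV)
m=h[:,:,2]>105
for v in (145,150,172,174,176,178,180,182): 
    x=np.where(m[v,300:335])[0]+300; print(v,x[:1],x[-1:],len(x), *( [plane(t,(x[i],v),.07)[:2].round(4) for i in(0,-1)] if len(x) else []))
E
```

```text
145 [310] [334] 25 [0.7174 0.0149] [ 0.7186 -0.0673]
150 [312] [326] 15 [0.6999 0.0078] [ 0.7006 -0.0401]
172 [313] [328] 16 [0.623  0.0032] [ 0.6237 -0.0477]
174 [314] [328] 15 [ 6.161e-01 -3.000e-04] [ 0.6167 -0.0478]
176 [314] [328] 15 [ 6.091e-01 -4.000e-04] [ 0.6098 -0.0479]
178 [314] [329] 16 [ 6.022e-01 -5.000e-04] [ 0.6029 -0.0513]
180 [314] [329] 16 [ 0.5953 -0.0006] [ 0.596  -0.0514]
182 [308] [327] 20 [0.5881 0.0196] [ 0.589  -0.0447]
```

The blank hasn't moved: its yaw is still about 0.09 rad and its foot end is at x ≈ 0.59. I hand the job in.

```bash
python3 -c "
from rig import job
print(job.close_job())"
```

```text
the job is handed in; nothing more can be done
None
```

The job is handed in (the call returned no verdict): the blank was tipped and slid flush to the batten, about 0.06 rad off the board's axis, the hold-down bar measures about 0.01 rad from level across it, and the arm is clear.

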